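Bolt the tasting chest shut

ROBOT

A 7-joint arm with a two-finger parallel gripper is mounted at the origin on a cart in front of the work surface, level with it; the furniture and walls round the work are solid. World frame = base frame: x ahead of the robot, y to its left, z up, the work surface at z = 0. Lengths are in m, angles in rad, forces in N, time in s.
With the tool pointing down it reaches from about 0.4 to 0.85 m from the base axis. Payload 6.9 kg.
Tool frame: the origin (TCP) lies midway between the tips of the shut fingers; the grasp point (between the pads) lies behind it (ctrl.pinch_z is the z of the grasp point in the tool frame, in m); z points along the fingers, y is the direction in which the jaws open and shut (so a half turn about z gives the same grasp; the last joint's range is limited). The gripper opens to 85 mm and grips with 20 to 120 N. Pads are 22 mm wide; open, the fingers measure 114 mm over their backs; the gripper's body (76 mm by 85 mm) begins 54 mm behind the grasp point. The pads swing forward as they close: fully open they stand 13 mm farther back than shut.
Start: joints at [-1.179, 0.507, -0.238, 1.5, 0.126, 1.149, -0.155], TCP at [0.176, 0.6, 0.231] pointing down, gripper open.
Joint ranges: [-3.08, 3.08], [-0.24, 2.05], [-1.43, 1.35], [0, 2.5], [-1.52, 4.66], [0.17, 1.96], [-2.89, 2.89]. Speed limits (rad/s): [2.39, 2.39, 3.14, 3.14, 3.14, 3.14, 3.14].

INTERFACE

Orientations are given as a unit quaternion [w, x, y, z].
In Python, from station import ctrl, get_state, vision, ticket, models gives the robot as it stands. Calls block until the motion is done:
- ctrl.movep(position, orientation): joint-space move of the TCP to a pose.
- ctrl.movel(position, frame=None, max_speed=0.15): straight line of the TCP; frame=None keeps the orientation; max_speed is the mean speed in m/s.
- ctrl.set_joints(angles): joint-space move.
- ctrl.ungrasp() and ctrl.close_gripper(force=None): open the fingers fully, or close them until they stop; force is the grip in N (None keeps the last).
- ctrl.pause(seconds).
- ctrl.ik(position, orientation): joint angles nearest the present ones, or None.
- get_state(): the state.
- vision.grab_frame(name): name is "side" or "top" or "wrist"; returns (picture, depth): 480x640x3 uint8, blue, green, red; 480x640 float32, m along the optical axis (not along the pixel's ray), 0 where there is no reading.
- vision.camera_info(name): a dict with "mtx" (3x3 intrinsics, pixels), "R" (3x3) and "t" (3): a world point X has camera coordinates R X + t; the wrist camera has in their place "hand_eye" (4x4, takes a point from camera to tool coordinates, whose origin is the TCP and whose axes are the flange's). Camera axes: x right, y down, z forward; pixel columns grow to the right and rows downward; lengths in m; the calibration is good to about 2 mm. The wrist camera is an equidistant fisheye: a pixel r from the principal point sees the ray r / f radians off the axis. A picture is of the moment at which its call begins: read the wrist's pose just before it. camera_info takes no time and is no camera call.
A pose or a line that the arm cannot do raises ctrl.Unreachable and nothing moves.
- ticket.close_job(): hands the job in, once; it reports no verdict.
Trained networks look in the newest picture that a camera, given by its name, has taken for a name from the list of things; names that differ only in an ending like _2 or _b are one class to them, and where a whole thing is asked for, a point or a joint stands for the part that bears it (a point fixed in the world has none). Each returns a list of dicts, best first, with "p" (0 to 1); they miss things now and then, are a little off and sometimes report something else, mostly with a low value. They report only what shows in the picture. A call takes as long as a camera call.
- models.recognise(camera, target): "point" ([column, row] in pixels, amid what is visible of it).
- models.masks_of(camera, target): "mask" (480x640 bool, what is visible of it) and "point" ([column, row] in pixels, amid what is visible of it).
The state is a dict: "time": time; "qpos": joint angles; "qd": joint speeds; "tau": joint torques, N m; "tcp_pos": TCP position; "eef_rot": TCP orientation; "contact_force": force on the tool from outside, world axes, zero at the start; "wrist_torque": the same for the moment, N m; "width": finger opening in m.
Only numpy, scipy, OpenCV 4.12 (cv2) and the standard library are available. Lean on these libraries where they do the work, as an engineer would, in place of code of your own. Each camera call takes 0.05 s, during which the arm holds its last target. There are 200 camera calls.

TASK

Lock the lid of the wooden tasting chest: slide the barrel bolt home into the keeper until its handle comes up gently against the rubber stop, then turn the handle down toward the front of the chest until it lies fully in the notch, and let go. The brass rail and stop bend easily, so never force the handle against them, and leave the cocktail sticks, the green-lidded jar and the mug standing where they are.

Things in the scene. Friction and masses are not known exactly. Their poses are not given: they have to be found in the camera images.
- chest: Low wooden chest, 196 x 340 mm, 80 mm high, fixed to the table. Origin: centre of its underside; z up, -x its front (faces the robot at yaw 0; yaw varies by 0.4 rad either way), +y its left, where the lid leaf is. A barrel bolt on its top has its axis along chest y, at x = 0, z = 106 mm, and slides to +y through a guide strap (y = 38 to 50 mm) into the keeper on the leaf.
- bolt_plate: Steel base plate with guide straps (11.5 mm above the axis) and a thin brass notch rail, spoilt by loads over 12 N. Origin on the bolt axis at chest (0, 0, 106) mm, axes as the chest's. The rail stands 14 to 20 mm in front (-x) of the axis, its top 15 mm above the axis: away from the notch the handle turns down only to about 0.55 rad. The rail does not move in use.
- notch_nominal (a point): Middle of the notch's mouth IF the rail were centred. The notch is an 11 mm wide gap in the rail for the 8 mm stem. The rail is set in slotted holes, so the real notch lies anywhere within 16 mm to either side (along chest y), is not measured and must be felt. Right at its +y side a rubber-faced stop crosses the stem's path (top 22 mm above the axis): a stem touching the stop stands at the notch.
- keeper_mouth (a point): Near end of the keeper on the lid leaf, a steel strap 14 mm long round the bolt axis, which the 12 mm bolt must enter. 30 mm wide, top 11.5 mm above the axis. Axes as the chest's.
- bolt (a joint): Travel of the bolt (m) along chest +y. At 0 it is drawn back, the handle stem at chest y = -50 mm (stem y = -50 mm + travel). Starts at 0 to 12 mm; the stem meets the stop somewhere between 35 and 68 mm of travel. Sliding friction 2 to 3 N.
- bolt_handle (a joint): Angle of the bolt's handle (rad) about the bolt axis: 0 stands straight up, positive leans to the chest's front (-x); its end stop, fully down in the notch, is at 1.32. Starts between -0.2 and 0.3. It stays where it is left (friction about 0.05 N m). Where the stem lies on the rail instead of in the notch, a push on the knob reaches the rail 2.7 times as hard.
- knob (a point): Centre of the rubbery black ball knob, 18 mm across, at the end of the 8 mm stem, 55 mm from the bolt axis: at angle a it is at chest x = -55 sin(a) mm, z = 106 + 55 cos(a) mm. It can be pinched from above along the chest's y (best with the ball at or a little above the pads' middle) and pivots between the pads, or be pushed with shut fingers.
- sticks: Clear jar of cocktail sticks, 45 mm across, 68 mm high, standing on the back left of the chest's top. Origin: centre of its underside, z up.
- mustard: Glass jar with green lid, 74 mm across, 83 mm high, on the table to the right of the chest. Origin: centre of its underside, z up.
- mug: Green and white mug, 78 mm across without its handle, 101 mm high, on the table to the left of the chest. Origin: centre of its underside, z up.

How it is judged:
By the outcome, as a careful person would: the job done as asked, in the order asked, and still so for the second after the job is handed in, with the robot touching nothing.
It also fails if it takes over 70 s, if anything falls off the work surface, if the arm or the gripper's body presses on something with over 40 N, if the wrist force passes 120 N, or if a joint passes its speed limit or range.

## Working session

There is one attempt and no reset: what is moved stays moved. The work goes in short steps, each a Python script; the robot and the scene stay as the last script left them, time stands still between calls to the robot, and variables do not carry over. Pictures are saved under pics/ and viewed, about 8 in all and at most 12, crops included, and the job is handed in when it is done.

```bash
ls; mkdir -p pics; cat > h.py <<'E'
import numpy as np, cv2
from station import ctrl, get_state, vision, ticket, models
def world(cam, px, d):
    i=vision.camera_info(cam); K=np.array(i["mtx"]); R=np.array(i["R"]); t=np.array(i["t"])
    px=np.atleast_2d(px).astype(float); d=np.atleast_1d(d)
    c=np.c_[(px[:,0]-K[0,2])/K[0,0]*d,(px[:,1]-K[1,2])/K[1,1]*d,d]
    return (c-t)@R
def proj(cam,X):
    i=vision.camera_info(cam); K=np.array(i["mtx"]); c=np.atleast_2d(X)@np.array(i["R"]).T+np.array(i["t"])
    p=c@K.T; return p[:,:2]/p[:,2:]
E
python3 - <<'E'
from h import *
s=get_state(); print(s["time"],s["tcp_pos"],s["eef_rot"],s["width"],s["contact_force"],ctrl.pinch_z)
for cam in ("top","side"):
    p,d=vision.grab_frame(cam); cv2.imwrite(f"pics/{cam}0.png",p); np.save(f"{cam}0.npy",d)
    for n in ("chest","knob","keeper_mouth","bolt_plate","sticks","mustard","mug"):
        for r in models.masks_of(cam,n)[:2]:
            m=r["mask"]&(d>0); v,u=np.nonzero(m)
            W=world(cam,np.c_[u,v],d[m]) if len(u) else np.zeros((1,3))
            print(cam,n,round(r["p"],2),np.round(r["point"]),len(u),np.round(np.median(W,0),4),np.round(np.percentile(W,[2,98],axis=0),3).tolist())
            np.save(f"m_{cam}_{n}.npy",r["mask"]) if r is not None else 0
E
```

```text
pics
0.0 [0.17614282 0.59913653 0.23043679] [-1.07812533e-04  1.42402922e-01  9.89808367e-01 -8.90296397e-04] 0.08529793666871777 [-1.02057021  0.07177768 -0.1578789 ] -0.0187
top chest 0.64 [331. 238.] 14236 [0.5704 0.0432 0.0818] [[0.455, -0.117, 0.074], [0.687, 0.214, 0.12]]
top knob 0.59 [343. 242.] 272 [0.5638 0.0186 0.1133] [[0.547, -0.016, 0.108], [0.593, 0.103, 0.171]]
top knob 0.56 [350. 245.] 89 [0.555  0.011  0.1661] [[0.545, 0.003, 0.109], [0.568, 0.02, 0.172]]
top keeper_mouth 0.58 [295. 223.] 114 [0.5989 0.123  0.1181] [[0.579, 0.114, 0.086], [0.62, 0.133, 0.121]]
top bolt_plate 0.89 [335. 235.] 1508 [0.5695 0.0329 0.0869] [[0.527, -0.035, 0.082], [0.608, 0.095, 0.13]]
top sticks 0.95 [287. 187.] 438 [0.6737 0.1434 0.1193] [[0.653, 0.122, 0.079], [0.696, 0.164, 0.146]]
top mustard 0.72 [424. 278.] 1058 [ 0.4878 -0.1602  0.0828] [[0.453, -0.196, 0.021], [0.521, -0.131, 0.088]]
top mug 0.63 [200. 211.] 1564 [0.6189 0.3396 0.0431] [[0.576, 0.295, 0.005], [0.677, 0.369, 0.104]]
side chest 0.89 [328. 278.] 12133 [0.555  0.1037 0.0802] [[0.441, -0.105, 0.012], [0.699, 0.237, 0.121]]
side knob 0.58 [348. 233.] 101 [0.553  0.0151 0.1451] [[0.543, -0.027, 0.11], [0.564, 0.023, 0.169]]
side keeper_mouth 0.56 [310. 268.] 250 [0.5972 0.1266 0.1003] [[0.576, 0.082, 0.079], [0.629, 0.136, 0.12]]
side bolt_plate 0.59 [339. 255.] 1194 [0.5545 0.0456 0.0948] [[0.524, -0.027, 0.081], [0.598, 0.102, 0.129]]
side sticks 0.68 [274. 267.] 712 [0.6683 0.1579 0.1219] [[0.651, -0.017, 0.002], [0.728, 0.168, 0.145]]
side mustard 0.61 [396. 223.] 637 [ 0.4784 -0.149   0.081 ] [[0.448, -0.192, 0.043], [0.515, -0.13, 0.086]]
side mug 0.26 [338. 252.] 1201 [0.5559 0.0476 0.0953] [[0.525, -0.027, 0.081], [0.598, 0.103, 0.129]]
```

```bash
python3 - <<'E'
from h import *
d=np.load("top0.npy"); m=np.load("m_top_chest.npy")&(d>0)
v,u=np.nonzero(m); W=world("top",np.c_[u,v],d[m]); k=abs(W[:,2]-.082)<.006
print(np.percentile(W[:,2],[5,25,50,75,95]),k.sum())
r=cv2.minAreaRect((W[k,:2]*1000).astype(np.float32)); print(r, cv2.boxPoints(r))
# full depth: z band, not mask
v,u=np.nonzero(d>0); W=world("top",np.c_[u,v],d[d>0]); k=(abs(W[:,2]-.082)<.006)&(abs(W[:,0]-.57)<.2)&(abs(W[:,1]-.045)<.25)
im=np.zeros((480,640),np.uint8); im[v[k],u[k]]=255
n,l,st,_=cv2.connectedComponentsWithStats(im); b=1+st[1:,4].argmax(); im=(l==b)
v2,u2=np.nonzero(im); X=world("top",np.c_[u2,v2],d[im]); r=cv2.minAreaRect((X[:,:2]*1000).astype(np.float32)); print(r)
a=cv2.imread("pics/top0.png")[130:330,150:470]; b=cv2.imread("pics/side0.png")[160:360,200:520]
cv2.imwrite("pics/c0.png",cv2.vconcat([cv2.resize(a,None,fx=1.5,fy=1.5,interpolation=2),cv2.resize(b,None,fx=1.5,fy=1.5,interpolation=2)]))
# high points = knob
k=(W[:,2]>.15)&(W[:,2]<.19)&(abs(W[:,0]-.56)<.1)&(abs(W[:,1]-.02)<.1); print("knob",k.sum(),W[k].mean(0),W[k].max(0),W[k].min(0))
d=np.load("side0.npy"); v,u=np.nonzero(d>0); W=world("side",np.c_[u,v],d[d>0])
k=(W[:,2]>.15)&(W[:,2]<.19)&(abs(W[:,0]-.56)<.1)&(abs(W[:,1]-.02)<.1); print("knob",k.sum(),W[k].mean(0),W[k].max(0),W[k].min(0))
for c in("top","side"):
  i=vision.camera_info(c); print(c,-np.array(i["R"]).T@np.array(i["t"]))
E
```

```text
[0.07767254 0.08019078 0.0817691  0.08363059 0.11105122] 12742
((574.5576782226562, 49.17320251464844), (347.5548400878906, 196.1630859375), 71.44288635253906) [[ 426.27106  -84.35455]
 [ 612.23505 -146.78342]
 [ 722.8443   182.70096]
 [ 536.8803   245.12982]]
((555.5836181640625, -7.468414306640625), (228.11329650878906, 196.19309997558594), 71.40174865722656)
knob 64 [0.55194049 0.01213185 0.16713523] [0.56090958 0.02041821 0.17340536] [0.54318843 0.00449289 0.16045643]
knob 58 [0.54914801 0.01717878 0.1639608 ] [0.55849483 0.02369466 0.17033193] [0.54135189 0.00848759 0.15148194]
top [0.54023233 0.0515318  1.17011189]
side [0.31150844 0.85629041 0.78021555]
```

View pics/c0.png

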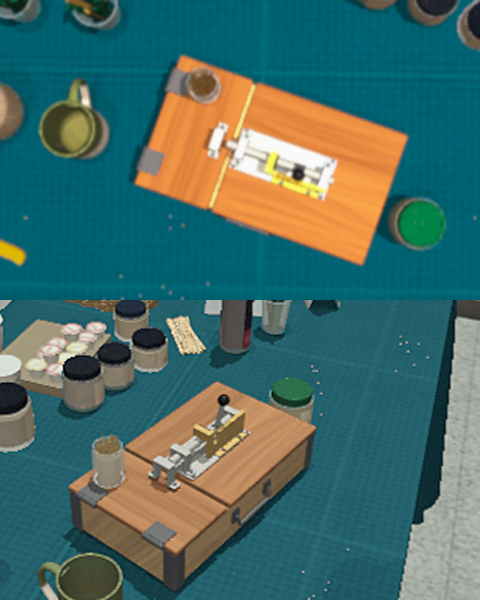

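The top view shows the chest with its knob at crop (298,174) and the brass stop at about (270,170). The side view agrees with it. The chest is at about (0.575, 0.049), yaw -0.324. I'll hover over the knob and refine with the wrist camera.

```bash
cat >> h.py <<'E'
YAW=-0.324; C=np.array([0.5746,0.0475]); ex=np.array([np.cos(YAW),np.sin(YAW)]); ey=np.array([-np.sin(YAW),np.cos(YAW)])
Q=[0,np.sin(-YAW/2),np.cos(-YAW/2),0]
def c2w(x,y,z): return np.r_[C+ex*x+ey*y,z]
def w2c(p): p=np.asarray(p); q=p[...,:2]-C; return np.stack([q@ex,q@ey,p[...,2]],-1)
def fc():  # force in chest axes
    f=np.array(get_state()["contact_force"]); return np.r_[f[:2]@ex,f[:2]@ey,f[2]]
from scipy.spatial.transform import Rotation as Rot
def wristpts(px,d,s):
    i=vision.camera_info("wrist"); K=np.array(i["mtx"]); H=np.array(i["hand_eye"])
    a=(px[:,0]-K[0,2])/K[0,0]; b=(px[:,1]-K[1,2])/K[1,1]; th=np.hypot(a,b)+1e-9
    t=np.tan(th)/th; c=np.c_[a*t*d,b*t*d,d]
    q=s["eef_rot"]; R=Rot.from_quat([q[1],q[2],q[3],q[0]]).as_matrix()
    return (c@H[:3,:3].T+H[:3,3])@R.T+s["tcp_pos"]
E
python3 - <<'E'
from h import *
k=np.array([0.551,0.0145]); print(w2c(np.r_[k,.16]))
ctrl.movep([k[0],k[1],0.25],Q)
s=get_state(); print(s["time"],s["tcp_pos"],s["eef_rot"],fc())
p,d=vision.grab_frame("wrist"); cv2.imwrite("pics/w1.png",p); np.save("w1.npy",d)
print(vision.camera_info("wrist"))
for n in ("knob","bolt_plate","keeper_mouth"):
  for r in models.masks_of("wrist",n)[:2]:
    m=r["mask"]&(d>0); v,u=np.nonzero(m); W=w2c(wristpts(np.c_[u,v].astype(float),d[m],s)) if m.any() else np.zeros((1,3))
    print(n,r["p"],r["point"],len(u),np.round(np.median(W,0),4),np.round(np.percentile(W,[2,98],axis=0),4).tolist())
v,u=np.nonzero((d>0)&(d<1)); W=w2c(wristpts(np.c_[u,v].astype(float),d[(d>0)&(d<1)],s)); np.save("W1.npy",W)
h=(W[:,2]>.158)&(W[:,2]<.185)&(abs(W[:,0])<.04)&(abs(W[:,1]+.04)<.03); print("knob",h.sum(),W[h].min(0),W[h].max(0))
t=(abs(W[:,2]-.08)<.005)&(abs(W[:,0])<.3); print("top x range",np.percentile(W[t],[.5,99.5],axis=0))
q=(W[:,2]>.117)&(W[:,2]<.135)&(W[:,0]>-.03)&(W[:,0]<.03); 
for lo in np.arange(-.08,.12,.005):
  g=q&(W[:,1]>=lo)&(W[:,1]<lo+.005); 
  if g.sum()>3: print(round(lo,3),g.sum(),W[g].min(0).round(4),W[g].max(0).round(4))
E
```

```text
[-0.01186617 -0.03879631  0.16      ]
3.2667 [0.55104064 0.01576716 0.2499206 ] [-9.10976549e-05  1.60398468e-01  9.87052307e-01  2.56253555e-04] [-0.61188167  0.14006364  0.00828224]
{'mtx': array([[371.64829954,   0.        , 319.89897322],
       [  0.        , 371.64829954, 243.8293267 ],
       [  0.        ,   0.        ,   1.        ]]), 'hand_eye': array([[ 3.47841493e-04, -9.49109433e-01, -3.14946285e-01,
         8.00613237e-02],
       [ 9.99999939e-01,  3.34483001e-04,  9.64624818e-05,
         1.42653345e-04],
       [ 1.37907271e-05, -3.14946300e-01,  9.49109492e-01,
        -1.42621485e-01],
       [ 0.00000000e+00,  0.00000000e+00,  0.00000000e+00,
         1.00000000e+00]])}
knob 0.63 [314.1, 251.6] 664 [-0.0094 -0.0412  0.1658] [[-0.017, -0.0484, 0.108], [-0.0018, -0.0334, 0.1695]]
bolt_plate 0.58 [349.7, 229.0] 8783 [-0.0134 -0.013   0.0871] [[-0.0286, -0.0833, 0.0826], [0.0298, 0.0474, 0.1284]]
bolt_plate 0.52 [457.3, 238.4] 1105 [-0.0043  0.0775  0.1151] [[-0.0224, 0.072, 0.0851], [0.0249, 0.0861, 0.1188]]
keeper_mouth 0.75 [457.4, 237.9] 1086 [-0.0046  0.0772  0
[... 861 characters left out ...]
 [-0.0191 -0.0297  0.1173] [-0.0132 -0.0251  0.1226]
-0.025 54 [-0.019  -0.0245  0.1174] [-0.0132 -0.0204  0.1227]
-0.01 285 [-0.0194 -0.0094  0.1172] [ 0.011 -0.005  0.13 ]
-0.005 271 [-0.0194 -0.005   0.1177] [ 0.011  -0.      0.1303]
0.0 173 [-0.0194  0.      0.1184] [0.011  0.0036 0.1301]
0.035 86 [-0.0139  0.0372  0.117 ] [0.0151 0.04   0.1193]
0.04 174 [-0.0136  0.04    0.117 ] [0.0154 0.045  0.1192]
0.045 116 [-0.0135  0.045   0.117 ] [0.0152 0.0495 0.1189]
0.07 90 [-0.0139  0.0714  0.117 ] [0.0147 0.075  0.1192]
0.075 153 [-0.0132  0.075   0.117 ] [0.0148 0.0799 0.1196]
0.08 148 [-0.0134  0.0801  0.117 ] [0.0147 0.085  0.1192]
0.085 28 [-0.0122  0.085   0.117 ] [0.0138 0.0863 0.1184]
```

View pics/w1.png

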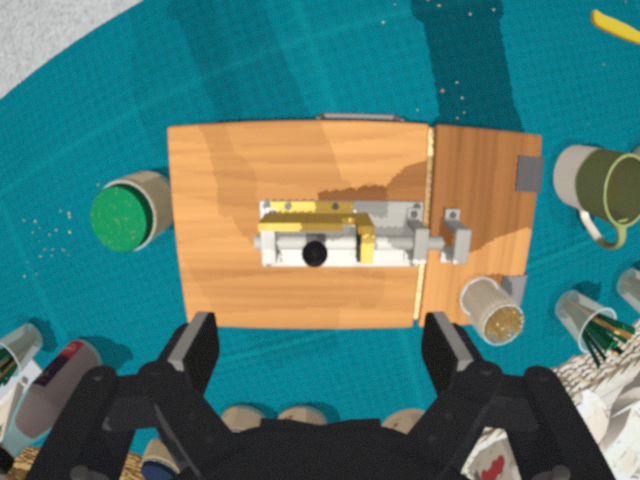

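Wrist view: knob at (314,252), rail from (258,222) to (360,222), notch just left of the stop post at (367,240). Depth puts the stop face at chest y ≈ -9 mm. That is only a prior, and I'll feel for the stop itself. Now to grasp the knob.

```bash
cat >> h.py <<'E'
C=C+ex*.00075-ey*.00065
def tcpc(): return w2c(np.array(get_state()["tcp_pos"]))
E
python3 - <<'E'
from h import *
g=c2w(-.0095,-.0403,.1602+ctrl.pinch_z-.001)
def go(p,v):
    ctrl.movel(p,max_speed=v); s=get_state(); print(round(s["time"],2),np.round(w2c(np.array(s["tcp_pos"]))-w2c(np.asarray(p)),4),np.round(fc(),2))
go(np.r_[g[:2],.19],.1); go(g,.04); ctrl.pause(.3); print(tcpc(),fc())
ctrl.close_gripper(20); s=get_state(); print(s["time"],s["width"],tcpc(),fc())
p,d=vision.grab_frame("wrist"); cv2.imwrite("pics/w2.png",p[120:420,120:520])
E
```

```text
4.22 [0.0003 0.0001 0.0004] [-0.2  -0.51  0.16]
5.6 [0.0002 0.0001 0.0003] [-0.01 -0.16  0.11]
[-0.00948296 -0.04029071  0.14059776] [ 0.15405117  0.00668699 -1.20372199]
6.5417 0.01618767500439156 [-0.00948751 -0.04039001  0.14056855] [ 0.30189156 -0.38312684  0.778321  ]
```

View pics/w2.png

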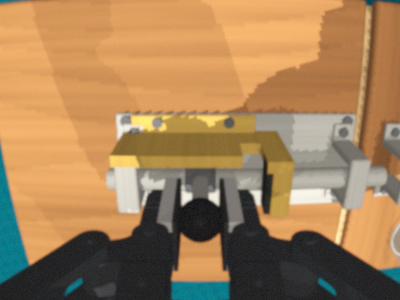

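The ball is held between the pads, at crop (200,220). Next I'll slide along +y, watching the force.

```bash
cat >> h.py <<'E'
def favg(n=4):
    o=[]
    for _ in range(n): ctrl.pause(.02); o.append(fc())
    return np.mean(o,0)
E
python3 - <<'E'
from h import *
x,y,z=-.0095,-.0403,.1602+ctrl.pinch_z-.001
fs=[]
def step(dy,v):
    global y
    y+=dy; ctrl.movel(c2w(x,y,z),max_speed=v); f=favg(); t=tcpc(); s=get_state()
    print(round(s["time"],2),"cmd",round(y,4),"act",t.round(4),f.round(2),round(s["width"],4)); return f[1]
for _ in range(6):
    f=step(.003,.02); fs.append(f)
    if f<-7: break
base=np.median(fs[1:])
while y<.02 and f>base-2.0: f=step(.0005,.01)
print("base",base,"stop cmd y",y)
E
```

```text
6.96 cmd -0.0373 act [-0.0095 -0.0373  0.1406] [-0.79 -2.04  2.44] 0.0163
7.33 cmd -0.0343 act [-0.0095 -0.0339  0.1405] [-0.72 -1.19  2.44] 0.0164
7.69 cmd -0.0313 act [-0.0095 -0.031   0.1405] [-0.94 -1.12  2.58] 0.0159
8.06 cmd -0.0283 act [-0.0095 -0.028   0.1405] [-0.22 -1.32  2.81] 0.0158
8.43 cmd -0.0253 act [-0.0095 -0.025   0.1405] [-0.31 -0.69  2.72] 0.0161
8.79 cmd -0.0223 act [-0.0095 -0.022   0.1405] [ 0.15 -1.12  2.84] 0.0158
9.11 cmd -0.0218 act [-0.0095 -0.0218  0.1405] [-0.52 -2.38  2.87] 0.0163
9.43 cmd -0.0213 act [-0.0095 -0.0215  0.1405] [-0.7  -2.69  3.59] 0.0161
9.74 cmd -0.0208 act [-0.0095 -0.0208  0.1405] [-0.27 -2.82  3.45] 0.0162
10.06 cmd -0.0203 act [-0.0095 -0.0202  0.1405] [-0.29 -2.23  3.56] 0.0162
10.38 cmd -0.0198 act [-0.0095 -0.0197  0.1405] [-0.03 -2.13  3.47] 0.016
10.69 cmd -0.0193 act [-0.0095 -0.0193  0.1405] [-0.4  -1.99  3.47] 0.0163
11.01 cmd -0.0188 act [-0.0095 -0.0187  0.1405] [-0.67 -2.    3.56] 0.0165
11.32 cmd -0.0183 act [-0.0095 -0.0182  0.1405] [-0.21 -2.3   3.74] 0.0159
11.64 cmd -0.0178 act [-0.0095 -0.0178  0.1405] [-0.07 -2.4 
[... 194 characters left out ...]
5 -0.0163  0.1405] [-0.22 -2.43  3.24] 0.016
12.91 cmd -0.0158 act [-0.0095 -0.0157  0.1405] [ 0.16 -2.19  3.72] 0.016
13.22 cmd -0.0153 act [-0.0095 -0.0152  0.1405] [ 0.14 -1.99  3.35] 0.0161
13.54 cmd -0.0148 act [-0.0095 -0.0148  0.1405] [-0.2  -2.06  3.35] 0.0165
13.86 cmd -0.0143 act [-0.0095 -0.0142  0.1405] [-0.09 -2.29  3.29] 0.0163
14.18 cmd -0.0138 act [-0.0095 -0.0137  0.1405] [ 0.03 -2.32  3.85] 0.016
14.49 cmd -0.0133 act [-0.0095 -0.0132  0.1405] [-0.   -2.34  3.36] 0.0161
14.81 cmd -0.0128 act [-0.0095 -0.0128  0.1405] [ 0.13 -2.5   4.06] 0.0163
15.12 cmd -0.0123 act [-0.0095 -0.0127  0.1405] [-0.17 -3.9   4.34] 0.0163
base -1.1203076001284946 stop cmd y -0.012299999999999988
```

The stem met the stop at y ≈ -12.7 mm. The force rose from 2.3 to 3.9 N, which matches the visual prior. I'll unload slightly, relieve the vertical force, then turn down with force guarding.

```bash
cat > turn.py <<'E'
from h import *
import json
off=ctrl.pinch_z-.001; x=-.0095; y=-.0123; r=.055
dz=0.
def pt(a): return c2w(-r*np.sin(a),y,.106+r*np.cos(a)+off+dz)
def rep(a):
    f=favg(3); s=get_state(); t=f[0]*np.cos(a)+f[2]*np.sin(a)
    print(round(s["time"],2),"a",round(a,3),"act",tcpc().round(4),"f",f.round(1),"tan",round(t,2),"rad",round(-f[0]*np.sin(a)+f[2]*np.cos(a),2),round(s["width"],4)); return t,f
E
python3 - <<'E'
import turn; from turn import *
a=np.arcsin(.0095/.055)
turn.y=-.0134; ctrl.movel(pt(a),max_speed=.01); t,f=rep(a)
for _ in range(5):
    if f[2]<1.2: break
    turn.dz+=.0004; ctrl.movel(pt(a),max_speed=.01); t,f=rep(a)
t0=t
while a<.44 and abs(t-t0)<2.6:
    a+=.022; ctrl.movel(pt(a),max_speed=.02); t,f=rep(a)
json.dump([a,turn.y,turn.dz,t0],open("st.json","w")); print(a,t0,turn.dz)
E
```

```text
15.43 a 0.174 act [-0.0095 -0.0128  0.1405] f [ 0.  -0.8  3.3] tan 0.6 rad 3.23 0.016
15.73 a 0.174 act [-0.0096 -0.0129  0.1406] f [ 1.1  0.6 -1.1] tan 0.93 rad -1.3 0.0163
16.03 a 0.196 act [-0.0109 -0.013   0.1404] f [ 1.2  2.3 -3.4] tan 0.54 rad -3.59 0.0164
16.33 a 0.218 act [-0.012  -0.0133  0.1402] f [ 1.7  2.8 -4.4] tan 0.66 rad -4.69 0.0161
16.63 a 0.24 act [-0.0131 -0.0135  0.14  ] f [ 2.1  2.2 -5.7] tan 0.67 rad -6.04 0.0161
16.93 a 0.262 act [-0.0142 -0.0135  0.1398] f [ 2.7  2.9 -6.4] tan 0.99 rad -6.92 0.0162
17.23 a 0.284 act [-0.0154 -0.0135  0.1394] f [ 3.5  2.1 -7. ] tan 1.43 rad -7.71 0.0159
17.53 a 0.306 act [-0.0165 -0.0135  0.1391] f [ 3.9  2.4 -8. ] tan 1.34 rad -8.81 0.0161
17.83 a 0.328 act [-0.0176 -0.0134  0.1388] f [ 4.2  2.  -8.4] tan 1.25 rad -9.3 0.0163
18.13 a 0.35 act [-0.0187 -0.0134  0.1384] f [ 4.8  2.5 -8.6] tan 1.56 rad -9.71 0.0163
18.43 a 0.372 act [-0.0198 -0.0134  0.1381] f [ 3.9  2.  -5.9] tan 1.47 rad -6.92 0.0163
18.73 a 0.394 act [-0.021  -0.0134  0.1377] f [ 4.1  1.7 -4.7] tan 1.98 rad -5.9 0.0161
19.03 a 0.416 act [-0.0223 -0.0134  0.1372] f [ 3.2  1.3 -2.4] tan 1.99 rad -3.52 0.0161
19.33 a 0.438 act [-0.0235 -0.0134  0.1366] f [ 2.   1.3 -1. ] tan 1.38 rad -1.77 0.0164
19.63 a 0.46 act [-0.0246 -0.0134  0.1361] f [1.4 0.6 1.3] tan 1.83 rad 0.51 0.0162
0.45959789076083885 0.9310618125811496 0.0004
```

```bash
python3 - <<'E'
import turn; from turn import *
a,turn.y,turn.dz,t0=json.load(open("st.json")); t=1.5
while a<.80 and t<3.4:
    a+=.0125 if a<.7 else .025; ctrl.movel(pt(a),max_speed=.02); t,f=rep(a)
json.dump([a,turn.y,turn.dz,t0],open("st.json","w"))
E
```

```text
19.93 a 0.472 act [-0.0251 -0.0134  0.1358] f [0.6 0.9 2.2] tan 1.51 rad 1.69 0.0162
20.23 a 0.485 act [-0.0257 -0.0134  0.1354] f [0.3 0.9 3.4] tan 1.82 rad 2.86 0.0162
20.53 a 0.497 act [-0.0264 -0.0134  0.135 ] f [0.2 0.3 3.9] tan 2.06 rad 3.36 0.0162
20.83 a 0.51 act [-0.0269 -0.0134  0.1347] f [-0.5  0.5  3.9] tan 1.48 rad 3.61 0.0162
21.13 a 0.522 act [-0.0275 -0.0134  0.1344] f [-0.3  0.2  4.6] tan 2.03 rad 4.1 0.0162
21.43 a 0.535 act [-0.0281 -0.0134  0.134 ] f [-0.3  0.9  4.1] tan 1.82 rad 3.73 0.0164
21.73 a 0.547 act [-0.0287 -0.0134  0.1336] f [0.2 0.8 4.5] tan 2.49 rad 3.71 0.0159
22.03 a 0.56 act [-0.0293 -0.0134  0.1333] f [-0.1  0.7  3.6] tan 1.87 rad 3.1 0.0166
22.33 a 0.572 act [-0.0298 -0.0134  0.1329] f [-0.1  0.7  3.2] tan 1.64 rad 2.78 0.0162
22.63 a 0.585 act [-0.0304 -0.0134  0.1325] f [-0.   0.8  3.3] tan 1.76 rad 2.74 0.0163
22.93 a 0.597 act [-0.031  -0.0134  0.1321] f [0.6 0.7 2.5] tan 1.89 rad 1.74 0.016
23.23 a 0.61 act [-0.0315 -0.0134  0.1317] f [-0.1  0.4  2.7] tan 1.46 rad 2.31 0.0161
23.53 a 0.622 act [-0.0321 -0.0134  0.1314] f [0.2 0.5 2.4] tan 1
[... 254 characters left out ...]
4 rad 0.93 0.0161
24.73 a 0.672 act [-0.0343 -0.0134  0.1297] f [0.7 1.  1.9] tan 1.72 rad 1.06 0.0163
25.03 a 0.685 act [-0.0349 -0.0134  0.1293] f [0.8 1.  2.1] tan 1.99 rad 1.1 0.0161
25.33 a 0.697 act [-0.0354 -0.0134  0.1288] f [0.1 0.6 1.8] tan 1.21 rad 1.31 0.0161
25.63 a 0.71 act [-0.0359 -0.0134  0.1284] f [-0.4  1.   2. ] tan 0.99 rad 1.76 0.0162
25.93 a 0.735 act [-0.037  -0.0134  0.1274] f [0.2 0.9 1.6] tan 1.25 rad 1.09 0.0161
26.23 a 0.76 act [-0.038  -0.0134  0.1265] f [-0.1  0.9  1.2] tan 0.73 rad 0.93 0.0164
26.53 a 0.785 act [-0.039  -0.0134  0.1255] f [0.3 0.6 0.9] tan 0.87 rad 0.45 0.016
26.83 a 0.81 act [-0.0399 -0.0134  0.1245] f [-0.2  0.9  0.8] tan 0.44 rad 0.73 0.016
```

The stem is in the notch: it is past 0.55 rad with only friction. I'll go on to the end stop.

```bash
python3 - <<'E'
import turn; from turn import *
a,turn.y,turn.dz,t0=json.load(open("st.json")); t=1.5
while a<1.35 and t<4.0:
    a+=.03 if a<1.25 else .015; ctrl.movel(pt(a),max_speed=.03); t,f=rep(a)
json.dump([a,turn.y,turn.dz,t0],open("st.json","w"))
E
```

```text
27.13 a 0.84 act [-0.0411 -0.0134  0.1233] f [-0.2  0.6  0.6] tan 0.32 rad 0.6 0.0161
27.43 a 0.87 act [-0.0422 -0.0134  0.1221] f [0.5 1.5 0.8] tan 0.9 rad 0.12 0.016
27.73 a 0.9 act [-0.0432 -0.0134  0.1208] f [ 0.6  1.2 -0. ] tan 0.34 rad -0.51 0.0159
28.03 a 0.93 act [-0.0442 -0.0134  0.1195] f [0.1 1.2 0.2] tan 0.2 rad 0.08 0.0161
28.33 a 0.96 act [-0.0452 -0.0134  0.1181] f [0.2 0.9 0.8] tan 0.77 rad 0.29 0.0164
28.63 a 0.99 act [-0.0461 -0.0134  0.1168] f [-0.3  1.5  0.6] tan 0.39 rad 0.57 0.0161
28.93 a 1.02 act [-0.0469 -0.0134  0.1154] f [-0.1  0.9  0.5] tan 0.39 rad 0.38 0.0162
29.23 a 1.05 act [-0.0478 -0.0134  0.114 ] f [0.4 1.4 0.2] tan 0.34 rad -0.26 0.0164
29.53 a 1.08 act [-0.0486 -0.0134  0.1125] f [0.6 1.4 0.1] tan 0.36 rad -0.46 0.0164
29.83 a 1.11 act [-0.0493 -0.0134  0.1111] f [ 0.3  1.6 -0.2] tan -0.08 rad -0.33 0.0164
30.13 a 1.14 act [-0.05   -0.0134  0.1096] f [0.3 1.7 0.8] tan 0.89 rad 0.09 0.0162
30.43 a 1.17 act [-0.0507 -0.0134  0.1081] f [-0.1  1.   0.2] tan 0.12 rad 0.19 0.0164
30.73 a 1.2 act [-0.0514 -0.0134  0.1065] f [ 0.3  1.9 -0. ] tan 0.09 rad -0.25 0.0163
31.03 a 1.23 act [-0.052  -0.0134  0.105 ] f [-0.6  1.7  0.1] tan -0.15 rad 0.6 0.0161
31.33 a 1.26 act [-0.0525 -0.0134  0.1034] f [-0.9  2.2  0.5] tan 0.24 rad 1.0 0.0163
31.63 a 1.275 act [-0.0527 -0.0134  0.1027] f [-0.4  1.6  1.2] tan 1.0 rad 0.74 0.0161
31.93 a 1.29 act [-0.0529 -0.0134  0.1019] f [-0.5  1.6  1.5] tan 1.25 rad 0.91 0.0164
32.23 a 1.305 act [-0.0531 -0.0134  0.1011] f [-1.2  1.8  1.4] tan 1.01 rad 1.48 0.0164
32.53 a 1.32 act [-0.0533 -0.0134  0.1003] f [-0.6  1.5  1.3] tan 1.09 rad 0.92 0.0163
32.83 a 1.335 act [-0.0535 -0.0134  0.0995] f [-0.9  1.3  0.9] tan 0.68 rad 1.11 0.0162
33.13 a 1.35 act [-0.0537 -0.0134  0.0987] f [-1.1  1.9  1. ] tan 0.69 rad 1.29 0.0164
33.43 a 1.365 act [-0.0539 -0.0134  0.0979] f [-1.4  1.2  0.8] tan 0.52 rad 1.54 0.0162
```

```bash
python3 - <<'E'
from h import *
s=get_state(); p,d=vision.grab_frame("wrist"); a=p[60:360,120:520]
np.save("w3.npy",d)
p2,d2=vision.grab_frame("side"); b=p2[190:340,240:440]
cv2.imwrite("pics/c3.png",cv2.vconcat([a,cv2.resize(b,(400,300),interpolation=2)]))
for c,dd in (("side",d2),):
  for r in models.masks_of(c,"knob")[:2]: 
    m=r["mask"]&(dd>0); v,u=np.nonzero(m); W=w2c(world(c,np.c_[u,v],dd[m])); print(r["p"],r["point"],np.median(W,0),np.percentile(W,[5,95],axis=0))
E
```

```text
(no output)
```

View pics/c3.png

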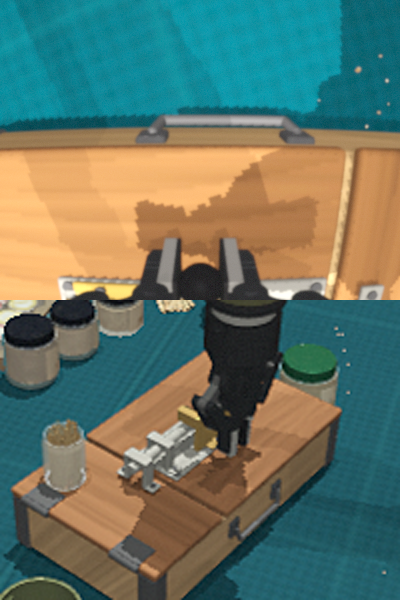

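```bash
python3 - <<'E'
from h import *
d=np.load("w3.npy"); s=get_state()
v,u=np.nonzero((d>0)&(d<.6)); P=np.c_[u,v].astype(float); W=w2c(wristpts(P,d[v,u],s))
k=(abs(u-320)<9)&(v>322)&(v<365); 
for r in range(318,366,4):
    q=k&(abs(v-r)<1)&(abs(u-320)<4)
    if q.any(): print(r,np.median(W[q],0).round(4))
E
```

```text
326 [-0.0616 -0.0132  0.1203]
330 [-0.061  -0.0132  0.1222]
334 [-0.0608 -0.0132  0.1246]
338 [-0.0597 -0.0132  0.1256]
342 [-0.0591 -0.0132  0.1274]
346 [-0.0574 -0.0132  0.1276]
350 [-0.0562 -0.0132  0.1284]
354 [-0.0546 -0.0132  0.1287]
358 [-0.0529 -0.0132  0.1288]
362 [-0.0511 -0.0132  0.1289]
```

The ball's depth profile gives its centre at x ≈ -52.7, z ≈ 119.9 mm, so the angle is about 1.315 rad, at the end stop. Next: release, retreat and check.

```bash
python3 - <<'E'
from h import *
ctrl.ungrasp(); print(get_state()["time"],fc(),get_state()["width"])
t=tcpc(); ctrl.movel(c2w(t[0],t[1],.16),max_speed=.05); ctrl.movel(c2w(t[0],t[1],.25),max_speed=.1)
ctrl.pause(.3); s=get_state(); p,d=vision.grab_frame("wrist"); cv2.imwrite("pics/w4.png",p)
v,u=np.nonzero((d>0)&(d<.6)); W=w2c(wristpts(np.c_[u,v].astype(float),d[v,u],s))
for r in models.masks_of("wrist","knob")[:2]:
    m=r["mask"][v,u]; print(r["p"],r["point"],np.percentile(W[m],[1,50,99],axis=0).round(4).tolist())
h=(W[:,2]>.116)&(W[:,2]<.14)&(W[:,0]<-.035)&(W[:,0]>-.08)&(abs(W[:,1]+.013)<.02); print(h.sum(),W[h].min(0),W[h].max(0))
A=np.c_[2*W[h],np.ones(h.sum())]; c=np.linalg.lstsq(A,(W[h]**2).sum(1),rcond=None)[0]; print("sphere",c[:3],np.sqrt(c[3]+c[:3]@c[:3]))
q=(W[:,2]>.1175)&(W[:,2]<.135)&(abs(W[:,0])<.03)
ys=W[q&(W[:,0]<-.014)][:,1]; print("rail y hist",np.histogram(ys,np.arange(-.08,.02,.005))[0],W[q&(W[:,1]>-.02)&(W[:,1]<.01)].max(0))
print(s["time"],fc())
E
```

```text
34.2583 [0.96999977 0.21616128 0.31242365] 0.08514748525385459
0.83 [316.5, 254.6] [[-0.0613, -0.0216, 0.1071], [-0.036, -0.0133, 0.119], [0.0059, -0.005, 0.1293]]
532 [-0.06197266 -0.02165469  0.11612847] [-0.03511286 -0.00408549  0.13009551]
sphere [-0.05054148 -0.01323382  0.11727668] 0.01150902419021131
rail y hist [46 46 46 48 49 50 53 49 49 50 56 48  9 13 58 80 61  0  0] [0.01012313 0.00407574 0.12993545]
37.0 [-0.1220574   0.97427393  0.21241161]
```

View pics/w4.png

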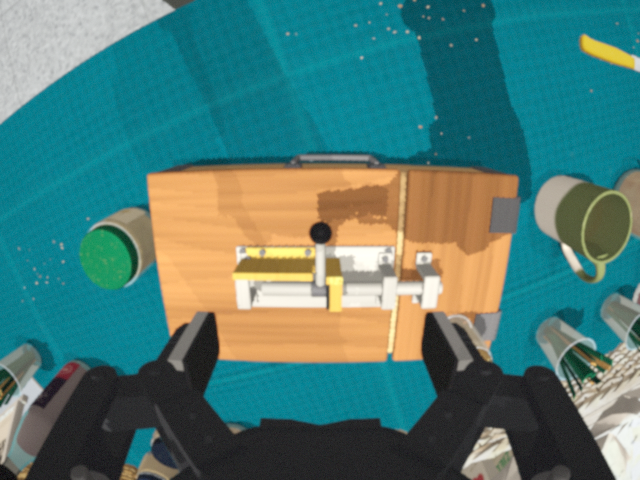

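The stem (320,265) lies in the notch with the knob forward at (320,232), and the bolt is through the keeper at (428,290). The angle estimates range from 1.28 to 1.315, so I'll press the knob gently with shut fingers to make sure it is fully down.

```bash
python3 - <<'E'
from h import *
ctrl.close_gripper(20); x,y=-.0535,-.0132
ctrl.movel(c2w(x,y,.145),max_speed=.1); z=.133; ctrl.movel(c2w(x,y,z),max_speed=.03); ctrl.pause(.2); b=favg(4); f=b; print("base",b.round(2),tcpc().round(4))
while z>.126 and f[2]-b[2]<3.0:
    z-=.0005; ctrl.movel(c2w(x,y,z),max_speed=.01); f=favg(3); print(round(get_state()["time"],2),round(z,4),tcpc().round(4),(f-b).round(2))
ctrl.movel(c2w(x,y,.25),max_speed=.12)
s=get_state(); p,d=vision.grab_frame("wrist"); p,d=vision.grab_frame("wrist"); cv2.imwrite("pics/w5.png",p)
v,u=np.nonzero((d>0)&(d<.6)); W=w2c(wristpts(np.c_[u,v].astype(float),d[v,u],s))
h=(W[:,2]>.116)&(W[:,2]<.14)&(W[:,0]<-.045)&(W[:,0]>-.08)&(abs(W[:,1]+.013)<.02); print(h.sum(),W[h].min(0),W[h].max(0)); print(get_state()["time"],fc())
E
```

```text
base [-0.34  0.05 -0.25] [-0.0534 -0.0132  0.1331]
40.18 0.1325 [-0.0535 -0.0132  0.1325] [ 0.39 -0.57 -0.13]
40.48 0.132 [-0.0535 -0.0132  0.132 ] [0.46 0.02 0.32]
40.78 0.1315 [-0.0535 -0.0132  0.1315] [ 0.66 -0.33  0.62]
41.08 0.131 [-0.0535 -0.0132  0.131 ] [ 0.26 -0.44 -0.18]
41.38 0.1305 [-0.0535 -0.0132  0.1305] [ 0.   -0.31 -0.11]
41.68 0.13 [-0.0535 -0.0132  0.13  ] [ 0.39 -0.16  0.6 ]
41.98 0.1295 [-0.0535 -0.0132  0.1295] [0.04 0.27 0.69]
42.28 0.129 [-0.0535 -0.0132  0.129 ] [ 0.87 -0.26 -0.14]
42.58 0.1285 [-0.0535 -0.0132  0.1286] [-0.53 -0.6   1.03]
42.88 0.128 [-0.0535 -0.0132  0.1282] [-0.52 -0.53  4.88]
426 [-0.06187341 -0.02154188  0.11738746] [-0.04566028 -0.00402633  0.13085708]
44.15 [0.85014586 0.49028053 0.29517966]
```

The probe met a firm stop at z ≈ 128.5 mm, which is where the ball's top sits at 1.32 rad. Last, I'll check the bystanders and hand in.

```bash
python3 - <<'E'
from h import *
p,d=vision.grab_frame("side")
for n in ("sticks","mustard","mug"):
    r=models.masks_of("side",n)[:1]
    if r:
        m=r[0]["mask"]&(d>0); v,u=np.nonzero(m); print(n,round(r[0]["p"],2),np.round(r[0]["point"]),np.median(world("side",np.c_[u,v],d[m]),0).round(4))
a=cv2.imread("pics/side0.png"); D=cv2.absdiff(a,p).max(2)>40
print("changed px near mug/mustard/sticks:",D[360:480,200:300].sum(),D[205:245,375:420].sum(),D[245:290,255:290].sum())
print(ticket.close_job(),get_state()["time"])
E
```

```text
sticks 0.68 [272. 266.] [0.667  0.1577 0.1227]
mustard 0.95 [396. 223.] [ 0.478  -0.1499  0.0808]
mug 0.81 [258. 362.] [0.6108 0.3402 0.0635]
changed px near mug/mustard/sticks: 98 0 0
the job is handed in; nothing more can be done
the job is handed in; nothing more can be done
```

The lid is bolted, the handle lies fully down in the notch, and the job is handed in at about 44 s of the 70 s allowed.

- **Slide:** I pinched the knob and slid the bolt about 27 mm until the stem met the rubber stop. The force rose from 2.3 to 3.9 N, which agreed with where the wrist camera put the stop. I then eased back about 0.5 mm to take the load off, so the stem now stands about that far from the stop.
- **Turn:** The handle passed the rail's height with no more than about 2.5 N along its path, which is friction rather than the stem lying on the rail.
- **Disagreement at the end stop:** I felt no clear end stop while still gripping, because the ball was sliding in the pads. The camera estimates then ranged from 1.28 to 1.315 rad.
- **How it was settled:** After letting go, I pressed the knob lightly with shut fingers. It met a firm stop of about 5 N at 128.5 mm, the height expected for the ball's top at 1.32 rad.
- **Radial force:** Forces along the stem reached about 10 N early in the turn, while the pads were settling on the ball.
- **Last checks:** The arm is clear, 0.25 m up. The green-lidded jar and the cocktail sticks show no change in the side camera. About 98 pixels changed in the picture near the mug, which I did not look into. The mug was only found properly in the side view at the end, so there is no earlier side position to compare. In the top view its lateral position agrees within about 1 mm.

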